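Switch on the bench supply under its hinged guard

ROBOT

A 6-joint arm with a two-finger parallel gripper is mounted at the origin on a cart in front of the work surface, level with it; the furniture and walls round the work are solid. World frame = base frame: x ahead of the robot, y to its left, z up, the work surface at z = 0. Lengths are in m, angles in rad, forces in N, time in s.
With the tool pointing down it reaches from about 0.3 to 0.775 m from the base axis. Payload 14.6 kg.
Tool frame: the origin (TCP) lies on the centre line of the jaws, within the pads' length; the fingertips stand ctrl.tcp_to_tips ahead of it and the grasp point (between the pads) lies 2 mm behind it (ctrl.tcp_to_tips is the distance from the TCP to the fingertips, in m); z points along the fingers, y is the line along which they close (so a half turn about z gives the same grasp; the last joint's range is limited). The gripper opens to 94 mm and grips with 3 to 60 N. Pads are 16 mm wide; open, the fingers measure 119 mm over their backs; the gripper's body (75 mm by 177 mm) begins 78 mm behind the grasp point.
Start: joints at [-1.358, 0.3, 1.521, -0, 1.321, -0.067], TCP at [0.152, -0.529, 0.222] pointing down, gripper open.
Joint ranges: [-3.03, 3.03], [-0.79, 2.21], [0.23, 2.52], [-1.04, 4.18], [0, 3.07], [-2.55, 2.55]. Speed limits (rad/s): [2.22, 2.22, 2.57, 3.14, 3.14, 3.14].

INTERFACE

Orientations are given as [roll, pitch, yaw] about the fixed x, y, z axes, in that order (R = Rz(yaw) Ry(pitch) Rx(roll)).
In Python, from station import telemetry, viewer, hand_in, ctrl gives the robot as it stands.
- The arm moves only by the tool step_arm, never from a script. Its argument "plan" is a list of rows, each an object of numbers: "dx", "dy", "dz": the shift along the tool's x, y, z scaled (see below); "rx", "ry", "rz": the turn, a rotation vector about the tool's x, y, z scaled (see below); "claw": the closure, from 0 (fully open) to 1 (shut). In form: [{"dx": .., "dy": .., "dz": .., "rx": .., "ry": .., "rz": .., "claw": ..}, ...]. A call has 1 to 10 rows; each row shifts and turns the commanded pose from where the row before left it, along the tool's axes as they then stand; what a row does not reach is not made up. The controller multiplies each number of a shift by 0.1 m and each number of a turn by 90 degrees. A row lasts 1/10 s, in which the tool goes at most 50 mm and 8.59 degrees, less where a joint would pass 70% of its speed; a pose out of reach is approached as far as the arm can. A call with a number of a shift or a turn outside -1 to 1 is refused whole. A call with a gripper value outside its range is refused whole. The fingers move at their own pace and stop on an object; "grip_force" is the grip in N (left out, the last holds). Time passes only in rows, so rows that do not move let the fingers close. It gives the time, the measured TCP pose, the force, the opening and the grip force at its end, in the units of the state.
- telemetry.get_obs(): the state, without advancing time (a new reading comes with each control period).
- viewer.camera(name): name is "scene" or "side" or "wrist"; returns a dict with "img" (400x640x3 uint8, red, green, blue), "z_map" (400x640 float32, m along the optical axis (not along the pixel's ray), 0 where there is no reading), "fx", "fy", "cx", "cy" (pixels), "R" (3x3) and "t" (3): a world point X has camera coordinates R X + t; the wrist camera has in their place "tool_from_camera" (4x4, takes a point from camera to tool coordinates, whose origin is the TCP and whose axes are the flange's). Camera axes: x right, y down, z forward; pixel columns grow to the right and rows downward; lengths in m; the calibration is good to about 2 mm. A picture is of the moment at which its call begins: read the wrist's pose just before it.
- hand_in(): hands the job in; it is judged then, once.
Trained networks look in a picture, given as the dict that the camera call returned (one of the last four; its "shot" number tells which), for a name from the list of things; names that differ only in an ending like _2 or _b are one class to them, and where a whole thing is asked for, a point or a joint stands for the part that bears it (a point fixed in the world has none). Each returns a list of dicts, best first, with "score" (0 to 1); they miss things now and then, are a little off and sometimes report something else, mostly with a low value. They report only what shows in the picture. A call takes as long as a camera call.
- viewer.recognise(target, picture): "rect" ([left, top, right, bottom] in pixels, round what is visible of it).
The state is a dict: "time_s": time; "qpos": joint angles; "joint_vel": joint speeds; "tau": joint torques, N m; "ee_pos": TCP position; "eef_rot": TCP orientation; "force": force on the tool from outside, world axes, zero at the start; "moment": the same for the moment, N m; "grip_width": finger opening in m; "grip_force": force on a finger pad.
Only numpy, scipy, OpenCV 4.12 (cv2) and the standard library are available. Lean on these libraries where they do the work, as an engineer would, in place of code of your own. Each camera call takes 0.05 s, during which the arm holds its last target. There are 200 camera calls.

TASK

Switch on the bench supply at the wider of the two switch boxes: with a fingertip swing its hinged guard up and right back until it stays open by itself, flip the twin lever under it over towards the hinge, then tip the guard forward so that it drops fully shut over the lever again. Only push with the fingertips, gently: pinch, lift or force nothing, leave the narrower switch box shut and off, and leave the loose things around the boxes where they lie.

Things in the scene. Friction and masses are not known exactly. Their poses are not given: they have to be found in the camera images.
- main_box: the wider switch box, the one to work on: a fixed grey box 124 mm deep (x), 88 wide (y), its flat top panel 64 mm above its foot; stands on a 6 mm plate screwed to the bench, 16 mm beside the narrower box, to its left or its right. Origin: at the box's foot, right below the middle of the lever's pivot; x points from the guard's lip to its hinge (box from x -46 to +78 mm), y to the left, z up.
- aux_box: the narrower switch box beside it, same make and axes, 64 mm wide, same depth and heights, single lever; to be left alone
- main_guard (a joint): hinge of the wide box's guard: 0 shut, grows as its front swings up and back, 1.75 against its stop. No spring, hardly any friction, about 90 g: let go below about 1.1 rad it falls shut, above about 1.3 rad it falls back and stays open, standing behind the hinge, leaning 10 degrees back, the outer face of its roof turned away from the lever
- main_lip (a point): middle of the rolled front edge (a bar 5 mm thick, 48 mm long along the box's y) of the wide guard's lifting lip, a nearly level 3 mm tongue that sticks out 20 mm ahead of the guard's front and 16 mm ahead of the box's front, over free space; moves with the guard. Shut: 62 mm ahead of the lever pivot, 44 mm above the panel. Fully open: 49 mm behind the hinge axis and 91 mm above it
- main_hinge (a point): middle of the wide guard's hinge axis, along the box's y, 36 mm behind the lever pivot, 12 mm above the panel; 98 mm behind and 32 mm below the lip's edge when shut. The guard is a sheet-steel hood 66 mm wide: flat roof 30 mm above this axis, reaching 78 mm forward of it, side cheeks down to 6 mm above the panel, front wall 16 mm deep below the roof, and a lip
- main_lever (a joint): the twin lever under the wide guard, a snap toggle pivoted at panel level: 0 off, leaning 0.42 rad forward (to the lip side); 0.84 on, leaning as far to the hinge side. Pushed past upright (0.42) it snaps over by itself; about 4 N at its bar starts it
- main_lever_tip (a point): middle of the bar that ties the twin lever's two bats: a round bar 10 mm thick, 40 mm long along the box's y, 30 mm from the pivot (off: 12 mm forward of the pivot and 27 mm above the panel)
- aux_guard (a joint): hinge of the narrower box's guard (42 mm wide, otherwise alike): 0 shut; stays shut
- aux_lever (a joint): the single lever under the narrower guard: 0 off; stays off
- check_stamp: wooden-knobbed inspection stamp 22x30x62 mm, standing loose to the left of the boxes; origin under its middle
- marker: marker pen 129 mm long, 16 mm thick, lying loose farther left; origin under its middle
- tape_roll: roll of black tape, 66 mm across, 19 high, lying loose on the bench behind the boxes; origin under its middle

How it is judged:
By the outcome, as a careful person would: the job done as asked, in the order asked, and still so for the second after the job is handed in, with the robot touching nothing.
It also fails if it takes over 51 s, if anything falls off the work surface, if the arm or the gripper's body presses on something with over 40 N, if the wrist force passes 120 N, or if a joint passes its speed limit or range.

## Working session

There is one attempt and no reset: what is moved stays moved. The work goes in short steps, Python scripts to look and compute and a tool call to move; the robot and the scene stay as the last step left them, time stands still between calls to the robot, and variables do not carry over. Pictures are saved under pics/ and viewed, at most 10 in all, crops included, and the job is handed in when it is done.

Besides the shell and the picture viewer there is one more tool, called after "Request:" as a command line: name --argument value ..., lists and objects as JSON in quotes. step_arm: Moves the arm, as the interface text tells. Shifts and turns lie within -1 to 1; 1 stands for 0.1 m of shift or 90 degrees of turn. Its arguments: {"type":"object","properties":{"plan":{"type":"array"},"grip_force":{"type":"number"}},"required":["plan"]}

```bash
mkdir -p pics; ls; cat > h.py <<'E'
import numpy as np, cv2
from station import telemetry, viewer, hand_in, ctrl
def world(p,u,v,z=None):
    z=p["z_map"][int(v),int(u)] if z is None else z
    c=np.array([(u-p["cx"])/p["fx"]*z,(v-p["cy"])/p["fy"]*z,z])
    return p["R"].T@(c-p["t"])
def cloud(p):
    v,u=np.mgrid[0:400,0:640]; z=p["z_map"]
    c=np.stack([(u-p["cx"])/p["fx"]*z,(v-p["cy"])/p["fy"]*z,z],-1)
    w=(c-p["t"])@p["R"]; w[z==0]=np.nan
    return w
def save(n,img): cv2.imwrite("pics/"+n,cv2.cvtColor(img,cv2.COLOR_RGB2BGR))
E
python3 - <<'E'
from h import *
o=telemetry.get_obs(); print({k:np.round(v,3) for k,v in o.items()}, ctrl.tcp_to_tips)
ims=[]
for n in ("scene","side"):
    p=viewer.camera(n); ims.append(p["img"]); w=cloud(p); np.save(n+".npy",w)
    print(n, -p["R"].T@p["t"], p["R"][2])
    for t in ("main_box","main_guard","aux_guard","aux_box","check_stamp","tape_roll","marker","main_lip"):
        for r in viewer.recognise(t,p)[:2]:
            L,T,R,B=r["rect"]; x=w[int((T+B)/2),int((L+R)/2)]
            print(t,np.round(r["score"],2),np.round(r["rect"]),np.round(x,3))
    save(n+".png",p["img"])
E
```

```text
pics
{'time_s': np.float64(0.0), 'qpos': array([-1.358,  0.3  ,  1.522,  0.   ,  1.321, -0.067]), 'joint_vel': array([-0.   ,  0.   , -0.001, -0.001,  0.   , -0.001]), 'tau': array([ 0.0000e+00, -5.3180e+01, -3.5274e+01,  7.1000e-02,  2.4000e-02,
       -0.0000e+00]), 'ee_pos': array([ 0.152, -0.528,  0.222]), 'eef_rot': array([-3.14, -0.  ,  0.28]), 'force': array([ 0.092,  0.401, -0.881]), 'moment': array([ 0.051, -0.011, -0.058]), 'grip_force': np.float64(0.0), 'grip_width': np.float64(0.094)} 0.017
scene [0.2039732  0.77325896 0.73263226] [ 0.34961616 -0.53699977 -0.76772377]
main_box 0.56 [310. 164. 383. 233.] [0.446 0.307 0.094]
main_guard 0.84 [331. 163. 383. 202.] [0.441 0.272 0.112]
aux_guard 0.73 [333. 137. 380. 170.] [0.484 0.198 0.111]
aux_box 0.67 [313. 136. 379. 183.] [0.499 0.221 0.104]
aux_box 0.64 [308. 163. 386. 236.] [0.446 0.307 0.09 ]
check_stamp 0.53 [308. 231. 319. 255.] [0.469 0.399 0.027]
tape_roll 0.97 [233. 177. 263. 201.] [ 0.697  0.335 -0.002]
marker 0.58 [343. 244. 366. 303.] [0.366 0.408 0.014]
main_lip 0.56 [327. 164. 384. 204.] [0.443 0.276 0.111]
main_lip 0.51 [235. 176. 262. 200.] [0.697 0.334 0.002]
side [ 0.35462695 -0.47005964  0.39762975] [ 0.19840279  0.92595657 -0.32131102]
main_box 0.62 [275. 216. 322. 278.] [0.449 0.231 0.072]
main_box 0.28 [274. 216. 322. 249.] [0.449 0.222 0.109]
main_guard 0.72 [278. 216. 320. 246.] [0.449 0.223 0.113]
aux_guard 0.88 [306. 229. 346. 259.] [0.487 0.145 0.112]
aux_guard 0.61 [236. 239. 272. 254.] [0.361 0.396 0.012]
aux_box 0.6 [304. 226. 357. 298.] [0.498 0.153 0.071]
check_stamp 0.38 [274. 213. 322. 249.] [0.447 0.22  0.114]
tape_roll 0.81 [368. 233. 400. 251.] [0.671 0.313 0.02 ]
marker 0.77 [236. 238. 273. 255.] [0.361 0.396 0.012]
main_lip 0.63 [274. 215. 324. 248.] [0.451 0.222 0.111]
```

```bash
python3 - <<'E'
from h import *
W=np.concatenate([np.load(n+".npy").reshape(-1,3) for n in("scene","side")])
m=(W[:,0]>.3)&(W[:,0]<.65)&(W[:,1]>.05)&(W[:,1]<.42)
W=W[m]; 
for lo,hi in((.107,.118),(.064,.075)):
    q=W[(W[:,2]>lo)&(W[:,2]<hi)]
    g=np.zeros((400,400),np.uint8); ij=((q[:,:2]-[.3,.05])*1000).astype(int); g[ij[:,0],ij[:,1]]=255
    g2=cv2.morphologyEx(g,cv2.MORPH_CLOSE,np.ones((7,7)))
    n,l,s,c=cv2.connectedComponentsWithStats(g2)
    for i in range(1,n):
        if s[i,4]>300:
            pts=np.argwhere(l==i).astype(np.float32)
            r=cv2.minAreaRect(pts); print(lo,s[i,4],np.round(np.array(r[0])/1000+[.3,.05],3),np.round(r[1],1),round(r[2],1), np.round(cv2.boxPoints(r)/1000+[.3,.05],3).tolist())
    cv2.imwrite(f"g{lo}.png",g2)
a=cv2.imread("pics/scene.png")[120:320,220:400]; b=cv2.imread("pics/side.png")[190:310,220:420]
a=cv2.resize(a,None,fx=2.2,fy=2.2); b=cv2.resize(b,(400,240))
c=np.zeros((440,800,3),np.uint8); c[:a.shape[0],:a.shape[1]]=a; c[:240,400:]=b; 
g=cv2.imread("g0.107.png")[:,:][0:400,0:400]; c[240:440,500:700]=cv2.resize(g,(200,200))
cv2.imwrite("pics/c1.png",c)
E
```

```text
0.107 6627 [0.449 0.259] [108.4  70.4] 50.7 [[0.388, 0.239], [0.442, 0.195], [0.511, 0.279], [0.456, 0.323]]
0.107 4213 [0.492 0.179] [108.7  47.8] 50.6 [[0.439, 0.152], [0.476, 0.122], [0.545, 0.206], [0.508, 0.236]]
0.064 6813 [0.466 0.281] [126.1  90.5] 50.9 [[0.391, 0.261], [0.461, 0.204], [0.541, 0.301], [0.471, 0.358]]
0.064 4636 [0.511 0.198] [126.3  65. ] 51.3 [[0.446, 0.169], [0.497, 0.128], [0.576, 0.227], [0.525, 0.267]]
```

View pics/c1.png

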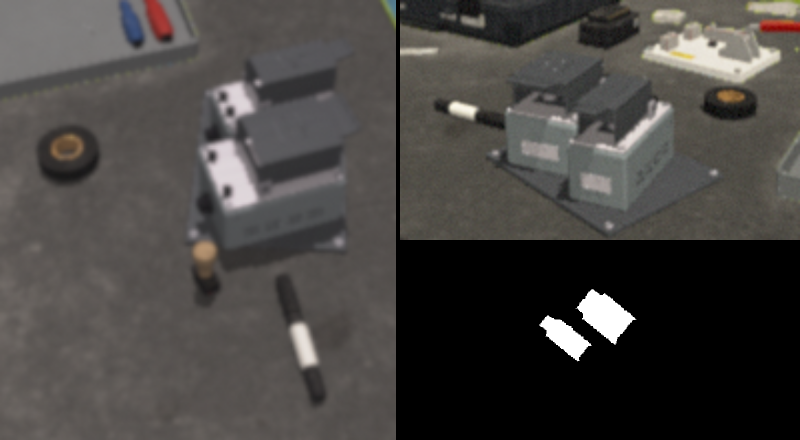

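The main box is the left one. The panel is centred at (0.466, 0.281) with yaw about 50.8°, and the fitted sizes (126×90 panel, 66–70 wide guard) match the description. The stamp, marker and tape lie clear of the path.

Request:
step_arm --plan '[{"dx":0.32,"dy":-0.21,"dz":-0.05,"claw":1},{"dx":0.32,"dy":-0.21,"dz":-0.05,"claw":1},{"dx":0.32,"dy":-0.21,"claw":1},{"dx":0.32,"dy":-0.21,"claw":1},{"dx":0.32,"dy":-0.21,"claw":1},{"dx":0.32,"dy":-0.21,"claw":1},{"dx":0.32,"dy":-0.21,"claw":1},{"dx":0.32,"dy":-0.21,"claw":1}]' --grip_force 10

```text
$.plan[0]: bad value
```

```bash
cat >> h.py <<'E'
from scipy.spatial.transform import Rotation as Ro
O=np.array([.4556,.2677,.006]); YAW=np.radians(50.8)
B=Ro.from_euler('z',YAW).as_matrix()
def pose():
    o=telemetry.get_obs(); R=Ro.from_euler('xyz',o["eef_rot"]).as_matrix()
    return o,np.array(o["ee_pos"]),R
def goal(tip,tilt):
    """tip: box-frame mm of fingertip middle; tilt: deg, 0=down, + = pointing to hinge"""
    t=np.radians(tilt); d=np.array([np.sin(t),0,-np.cos(t)])
    y=np.array([0,-1,0.]); Rl=np.stack([np.cross(y,d),y,d],1)
    R=B@Rl; return O+B@(np.array(tip)/1000)-ctrl.tcp_to_tips*R[:,2],R
def to(tip,tilt):
    o,p,R=pose(); P,G=goal(tip,tilt)
    print("t",round(float(o["time_s"]),2),"F",np.round(o["force"],1),"q",np.round(o["qpos"],2),"w",round(float(o["grip_width"]),4))
    tipw=p+ctrl.tcp_to_tips*R[:,2]; print("tip box",np.round(B.T@(tipw-O)*1000,1),"z axis box",np.round(B.T@R[:,2],3),"y",np.round(B.T@R[:,1],3))
    print("shift now-axes /0.1m",np.round(R.T@(P-p)*10,3),"shift goal-axes",np.round(G.T@(P-p)*10,3),"turn /90deg",np.round(Ro.from_matrix(R.T@G).as_rotvec()/(np.pi/2),3))
E
python3 -c "
from h import *
to((-130,0,150),0); to((-130,0,150),45)"
```

```text
t 0.9 F [0.2 0.5 0.1] q [-1.36  0.3   1.52 -0.    1.32 -0.07] w 0.0938
tip box [-809.  -267.9  199.5] z axis box [-0.  0. -1.] y [-0.57  -0.821 -0.   ]
shift now-axes /0.1m [ 4.05  -6.073  0.495] shift goal-axes [ 6.79  -2.679  0.495] turn /90deg [-0.     0.    -0.386]
t 0.9 F [0.2 0.5 0.1] q [-1.36  0.3   1.52 -0.    1.32 -0.07] w 0.0938
tip box [-809.  -267.9  199.5] z axis box [-0.  0. -1.] y [-0.57  -0.821 -0.   ]
shift now-axes /0.1m [ 3.952 -6.004  0.544] shift goal-axes [ 4.332 -2.679  5.101] turn /90deg [ 0.152  0.484 -0.366]
```

Request:
step_arm --plan '[{"dx":0.32,"dy":-0.21,"dz":-0.05,"rx":0,"ry":0,"rz":0,"claw":1},{"dx":0.32,"dy":-0.21,"dz":-0.05,"rx":0,"ry":0,"rz":0,"claw":1},{"dx":0.32,"dy":-0.21,"dz":0,"rx":0,"ry":0,"rz":0,"claw":1},{"dx":0.32,"dy":-0.21,"dz":0,"rx":0,"ry":0,"rz":0,"claw":1},{"dx":0.32,"dy":-0.21,"dz":0,"rx":0,"ry":0,"rz":0,"claw":1},{"dx":0.32,"dy":-0.21,"dz":0,"rx":0,"ry":0,"rz":0,"claw":1},{"dx":0.32,"dy":-0.21,"dz":0,"rx":0,"ry":0,"rz":0,"claw":1},{"dx":0.32,"dy":-0.21,"dz":0,"rx":0,"ry":0,"rz":0,"claw":1}]' --grip_force 10

```text
time_s: 1.7
ee_pos: [0.3524, -0.2951, 0.2327]
eef_rot: [3.141, -0.0, 0.28]
force: [0.1, -0.8, 0.4]
grip_width: 0.0334
grip_force: 0.0
```

```bash
python3 -c "
from h import *
to((-130,0,150),0); to((-130,0,150),45)"
```

```text
t 1.7 F [ 0.1 -0.8  0.4] q [-0.78  0.09  1.75 -0.    1.3   0.51] w 0.0334
tip box [-501.4 -275.7  209.7] z axis box [-0.    -0.001 -1.   ] y [-0.57  -0.821  0.   ]
shift now-axes /0.1m [ 1.478 -4.384  0.595] shift goal-axes [ 3.714 -2.757  0.597] turn /90deg [ 0.    -0.    -0.386]
t 1.7 F [ 0.1 -0.8  0.4] q [-0.78  0.09  1.75 -0.    1.3   0.51] w 0.0334
tip box [-501.4 -275.7  209.7] z axis box [-0.    -0.001 -1.   ] y [-0.57  -0.821  0.   ]
shift now-axes /0.1m [ 1.379 -4.315  0.645] shift goal-axes [ 2.084 -2.757  2.998] turn /90deg [ 0.152  0.484 -0.366]
```

Request:
step_arm --plan '[{"dx":0.15,"dy":-0.44,"dz":0,"rx":0,"ry":0,"rz":0,"claw":1},{"dx":0.15,"dy":-0.44,"dz":0,"rx":0,"ry":0,"rz":0,"claw":1},{"dx":0.15,"dy":-0.44,"dz":0,"rx":0,"ry":0,"rz":0,"claw":1},{"dx":0.15,"dy":-0.44,"dz":0,"rx":0,"ry":0,"rz":0,"claw":1},{"dx":0.15,"dy":-0.44,"dz":0,"rx":0,"ry":0,"rz":0,"claw":1},{"dx":0.15,"dy":-0.44,"dz":0,"rx":0,"ry":0,"rz":0,"claw":1},{"dx":0.15,"dy":-0.44,"dz":0,"rx":0,"ry":0,"rz":0,"claw":1},{"dx":0.15,"dy":-0.44,"dz":0,"rx":0,"ry":0,"rz":0,"claw":1},{"dx":0.15,"dy":-0.44,"dz":0,"rx":0,"ry":0,"rz":0,"claw":1},{"dx":0.15,"dy":-0.44,"dz":0,"rx":0,"ry":0,"rz":0,"claw":1}]'

```text
time_s: 2.7
ee_pos: [0.3738, 0.1699, 0.2328]
eef_rot: [3.142, -0.001, 0.28]
force: [1.1, 0.4, -0.0]
grip_width: 0.0006
grip_force: 0.0
```

Request:
step_arm --plan '[{"dx":0,"dy":0,"dz":0,"rx":0,"ry":0,"rz":-0.08,"claw":1},{"dx":0,"dy":0,"dz":0,"rx":0,"ry":0,"rz":-0.08,"claw":1},{"dx":0,"dy":0,"dz":0,"rx":0,"ry":0,"rz":-0.08,"claw":1},{"dx":0,"dy":0,"dz":0,"rx":0,"ry":0,"rz":-0.08,"claw":1},{"dx":0,"dy":0,"dz":0,"rx":0,"ry":0,"rz":-0.066,"claw":1}]'

```text
time_s: 3.2
ee_pos: [0.3742, 0.1679, 0.2325]
eef_rot: [3.142, -0.0, 0.891]
force: [-0.4, -0.1, 0.4]
grip_width: 0.0003
grip_force: 0.0
```

```bash
python3 -c "
from h import *
to((-130,0,150),0); to((-130,0,110),45)
o,p,R=pose(); w=viewer.camera('wrist'); save('w1.png',w['img']); np.savez('w1.npz',z=w['z_map'],T=w['tool_from_camera'],K=[w['fx'],w['fy'],w['cx'],w['cy']],p=p,R=R)
for t in ('main_guard','main_box','main_lip'): print(t,viewer.recognise(t,w)[:2])
"
```

```text
t 3.2 F [-0.4 -0.1  0.4] q [ 0.33 -0.03  1.87  0.    1.3   1.01] w 0.0003
tip box [-1.288e+02  1.000e-01  2.095e+02] z axis box [ 0. -0. -1.] y [ 0.005 -1.     0.   ]
shift now-axes /0.1m [-0.012  0.     0.595] shift goal-axes [-0.012  0.001  0.595] turn /90deg [ 0.    -0.     0.003]
t 3.2 F [-0.4 -0.1  0.4] q [ 0.33 -0.03  1.87  0.    1.3   1.01] w 0.0003
tip box [-1.288e+02  1.000e-01  2.095e+02] z axis box [ 0. -0. -1.] y [ 0.005 -1.     0.   ]
shift now-axes /0.1m [-0.132 -0.     1.045] shift goal-axes [-0.832  0.001  0.645] turn /90deg [-0.001  0.5    0.003]
main_guard [{'rect': [286.1, 0.0, 360.1, 129.3], 'score': 0.65}]
main_box [{'rect': [278.2, 1.9, 372.9, 132.8], 'score': 0.77}]
main_lip [{'rect': [283.2, 2.2, 367.7, 132.8], 'score': 0.6}]
```

View pics/w1.png

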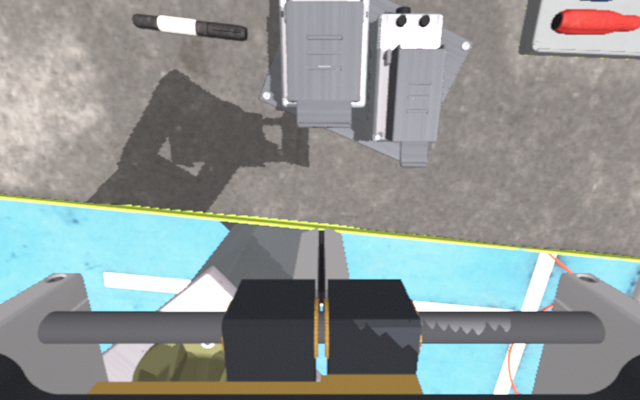

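The wrist view shows the main box straight ahead. Its lip edge spans about px (298–352, 127), close to the gripper's centre line, and the aux box is to the right. I'll check the lip position in the box frame from depth.

```bash
python3 -c "
from h import *
d=np.load('w1.npz'); fx,fy,cx,cy=d['K']; z=d['z']; T=d['T']
def bx(u,v):
    c=np.array([(u-cx)/fx*z[v,u],(v-cy)/fy*z[v,u],z[v,u],1]); X=d['R']@(T@c)[:3]+d['p']; return np.round(B.T@(X-O)*1000,1)
for u in (302,325,348):
    for v in (112,120,123,125,127,129): print(u,v,bx(u,v))
print([ (u,bx(u,117)) for u in (292,295,297,299,301,348,350,352,354,356)])
print([ (u,bx(u,60)) for u in (284,288,292,358,362,366)])
"
```

```text
302 112 [-48.7  17.5 106.1]
302 120 [-55.7  17.4 109.3]
302 123 [-58.3  17.4 108.6]
302 125 [-60.   17.3 111.2]
302 127 [-61.8  17.5 108.8]
302 129 [-69.2  24.8  -7. ]
325 112 [-48.6  -3.4 105.8]
325 120 [-55.6  -3.4 108.8]
325 123 [-58.2  -3.4 109.1]
325 125 [-59.9  -3.4 110.6]
325 127 [-61.7  -3.4 108.6]
325 129 [-68.9  -4.8  -5.7]
348 112 [-48.5 -24.  108.1]
348 120 [-55.5 -24.2 109. ]
348 123 [-58.1 -24.2 109.2]
348 125 [-59.8 -24.2 109.8]
348 127 [-61.6 -24.3 109.1]
348 129 [-68.6 -33.9  -1. ]
[(292, array([-54.3,  37.4,  -6.6])), (295, array([-54.3,  33.6,  -7.7])), (297, array([-53.1,  21.9, 108. ])), (299, array([-53.1,  20.1, 108.6])), (301, array([-53.1,  18.4, 107.6])), (348, array([-52.9, -24.2, 108.1])), (350, array([-52.8, -26. , 108.2])), (352, array([-53.8, -38.4,   0.5])), (354, array([-53.8, -40.9,  -0.1])), (356, array([-53.8, -43.3,   1.6]))]
[(284, array([ 1.1, 37.4, 64.8])), (288, array([ -5.3,  29.2, 105.4])), (292, array([ -5.3,  25.7, 105.3])), (358, array([ -5.2, -31.6, 106.4])), (362, array([ -4.9, -35.3, 104.5])), (366, array([  2.3, -44.9,  59.4]))]
```

Request:
step_arm --plan '[{"dx":0,"dy":0,"dz":0.3,"rx":0,"ry":0,"rz":0,"claw":1},{"dx":-0.05,"dy":0,"dz":0.3,"rx":0,"ry":0.08,"rz":0,"claw":1},{"dx":0,"dy":0,"dz":0,"rx":0,"ry":0.08,"rz":0,"claw":1},{"dx":0,"dy":0,"dz":0,"rx":0,"ry":0.08,"rz":0,"claw":1},{"dx":0,"dy":0,"dz":0,"rx":0,"ry":0.08,"rz":0,"claw":1},{"dx":0,"dy":0,"dz":0,"rx":0,"ry":0.08,"rz":0,"claw":1},{"dx":0,"dy":0,"dz":0,"rx":0,"ry":0.08,"rz":0,"claw":1}]'

```text
time_s: 4.1
ee_pos: [0.3707, 0.1642, 0.1726]
eef_rot: [-3.138, -0.736, 0.883]
force: [-0.1, 2.2, -0.2]
grip_width: 0.0008
grip_force: 0.0
```

```bash
python3 -c "
from h import *
to((-100,0,95),45)
to((-64,0,90),45)"
```

```text
t 4.1 F [-0.1  2.2 -0.2] q [-0.02 -0.22  2.36  0.92  0.73  0.04] w 0.0008
tip box [-122.5    0.3  154. ] z axis box [ 0.671  0.001 -0.741] y [-0.002 -1.    -0.002]
shift now-axes /0.1m [-0.238  0.004  0.589] shift goal-axes [-0.267  0.003  0.576] turn /90deg [-0.     0.032 -0.002]
t 4.1 F [-0.1  2.2 -0.2] q [-0.02 -0.22  2.36  0.92  0.73  0.04] w 0.0008
tip box [-122.5    0.3  154. ] z axis box [ 0.671  0.001 -0.741] y [-0.002 -1.    -0.002]
shift now-axes /0.1m [-0.005  0.004  0.867] shift goal-axes [-0.048  0.003  0.866] turn /90deg [-0.     0.032 -0.002]
```

Request:
step_arm --plan '[{"dx":-0.15,"dy":0.01,"dz":0.33,"rx":0,"ry":0,"rz":0,"claw":1},{"dx":-0.14,"dy":0.01,"dz":0.33,"rx":0,"ry":0,"rz":0,"claw":1},{"dx":0,"dy":0,"dz":0,"rx":0,"ry":0,"rz":0,"claw":1},{"dx":0.07,"dy":0,"dz":0.06,"rx":0,"ry":0,"rz":0,"claw":1},{"dx":0.07,"dy":0,"dz":0.06,"rx":0,"ry":0,"rz":0,"claw":1},{"dx":0.07,"dy":0,"dz":0.06,"rx":0,"ry":0,"rz":0,"claw":1},{"dx":0.07,"dy":0,"dz":0.05,"rx":0,"ry":0,"rz":0,"claw":1},{"dx":0,"dy":0,"dz":0,"rx":0,"ry":0,"rz":0,"claw":1}]'

```text
time_s: 4.9
ee_pos: [0.4096, 0.2099, 0.1062]
eef_rot: [-3.139, -0.732, 0.888]
force: [-0.3, 0.5, -0.3]
grip_width: 0.0003
grip_force: 0.0
```

```bash
python3 -c "
from h import *
to((-64.3,-2,94.8),42.2)
p=viewer.camera('side'); save('s2.png',cv2.resize(p['img'][170:300,220:420],None,fx=3,fy=3,interpolation=2))"
```

```text
t 4.9 F [-0.3  0.5 -0.3] q [ 0.13  0.07  2.3   1.22  0.51 -0.21] w 0.0003
tip box [-62.5  -0.9  87.5] z axis box [ 0.668  0.003 -0.744] y [ 0.003 -1.    -0.002]
shift now-axes /0.1m [ 0.034  0.01  -0.066] shift goal-axes [ 0.035  0.011 -0.066] turn /90deg [-0.002  0.003  0.001]
```

View pics/s2.png

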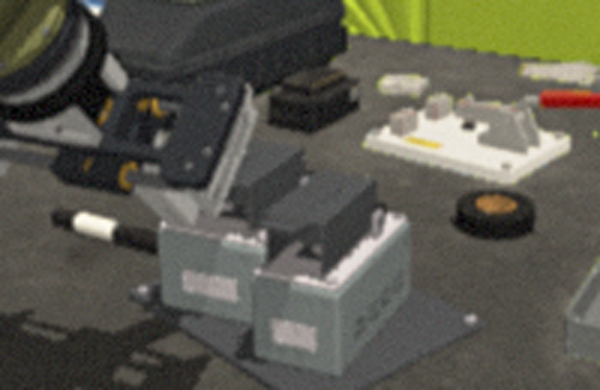

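The side view shows the fingertips just under the main lip (about px (210, 220)), clear of the aux guard. Starting the lift.

Request:
step_arm --plan '[{"dx":0.035,"dy":0.01,"dz":-0.065,"rx":0,"ry":0,"rz":0,"claw":1},{"dx":0.062,"dy":0,"dz":-0.026,"rx":0,"ry":0,"rz":0,"claw":1},{"dx":0.062,"dy":0,"dz":-0.026,"rx":0,"ry":0,"rz":0,"claw":1},{"dx":0.062,"dy":0,"dz":-0.026,"rx":0,"ry":0,"rz":0,"claw":1},{"dx":0.062,"dy":0,"dz":-0.026,"rx":0,"ry":0,"rz":0,"claw":1},{"dx":0.067,"dy":0,"dz":-0.008,"rx":0,"ry":0,"rz":0,"claw":1},{"dx":0.067,"dy":0,"dz":-0.008,"rx":0,"ry":0,"rz":0,"claw":1},{"dx":0.067,"dy":0,"dz":-0.008,"rx":0,"ry":0,"rz":0,"claw":1},{"dx":0.067,"dy":0,"dz":-0.008,"rx":0,"ry":0,"rz":0,"claw":1}]'

```text
time_s: 5.85
ee_pos: [0.4271, 0.2296, 0.1571]
eef_rot: [-3.137, -0.73, 0.886]
force: [-0.3, 0.3, -0.3]
grip_width: 0.0002
grip_force: 0.1
```

```bash
python3 -c "
from h import *
to((-35.3,-2,139.5),42)
p=viewer.camera('side'); save('s3.png',cv2.resize(p['img'][150:300,220:420],None,fx=3,fy=3,interpolation=2))"
```

```text
t 5.85 F [-0.3  0.3 -0.3] q [ 0.19 -0.    2.21  0.97  0.55  0.12] w 0.0002
tip box [-36.2  -1.9 138.5] z axis box [ 0.667  0.004 -0.745] y [ 0.002 -1.    -0.003]
shift now-axes /0.1m [ 0.013  0.    -0.002] shift goal-axes [ 0.013  0.    -0.002] turn /90deg [-0.002  0.002 -0.   ]
```

View pics/s3.png

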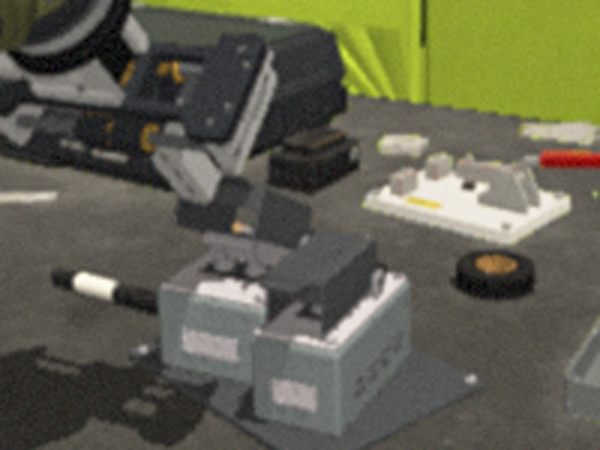

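The guard is about 30° up, riding on the fingertip, and the twin lever shows under it at about px (235, 255). Continuing the arc.

Request:
step_arm --plan '[{"dx":0.067,"dy":0,"dz":0.009,"rx":0,"ry":0,"rz":0,"claw":1},{"dx":0.067,"dy":0,"dz":0.009,"rx":0,"ry":0,"rz":0,"claw":1},{"dx":0.067,"dy":0,"dz":0.009,"rx":0,"ry":0,"rz":0,"claw":1},{"dx":0.067,"dy":0,"dz":0.009,"rx":0,"ry":0,"rz":0,"claw":1},{"dx":0.062,"dy":0,"dz":0.026,"rx":0,"ry":0,"rz":0,"claw":1},{"dx":0.062,"dy":0,"dz":0.026,"rx":0,"ry":0,"rz":0,"claw":1},{"dx":0.062,"dy":0,"dz":0.026,"rx":0,"ry":0,"rz":0,"claw":1},{"dx":0.062,"dy":0,"dz":0.026,"rx":0,"ry":0,"rz":0,"claw":1}]'

```text
time_s: 6.7
ee_pos: [0.4577, 0.2672, 0.1809]
eef_rot: [-3.137, -0.73, 0.886]
force: [-0.2, 0.0, 0.3]
grip_width: 0.0004
grip_force: 0.1
```

Request:
step_arm --plan '[{"dx":0.053,"dy":0,"dz":0.041,"rx":0,"ry":0,"rz":0,"claw":1},{"dx":0.053,"dy":0,"dz":0.041,"rx":0,"ry":0,"rz":0,"claw":1},{"dx":0.053,"dy":0,"dz":0.041,"rx":0,"ry":0,"rz":0,"claw":1},{"dx":0.053,"dy":0,"dz":0.041,"rx":0,"ry":0,"rz":0,"claw":1},{"dx":0.038,"dy":0,"dz":0.046,"rx":0,"ry":0,"rz":0,"claw":1},{"dx":0.038,"dy":0,"dz":0.046,"rx":0,"ry":0,"rz":0,"claw":1},{"dx":0.038,"dy":0,"dz":0.046,"rx":0,"ry":0,"rz":0,"claw":1}]'

```text
time_s: 7.4
ee_pos: [0.4857, 0.3016, 0.1799]
eef_rot: [-3.138, -0.73, 0.886]
force: [0.6, -0.2, -0.1]
grip_width: 0.0005
grip_force: 0.0
```

```bash
python3 -c "
from h import *
to((56.8,-2,163.4),42); to((-35,-2,120),10)
p=viewer.camera('side'); save('s4.png',cv2.resize(p['img'][150:300,220:420],None,fx=3,fy=3,interpolation=2))"
```

```text
t 7.4 F [ 0.6 -0.2 -0.1] q [0.33 0.13 2.   0.82 0.51 0.39] w 0.0005
tip box [ 56.6  -1.8 161.3] z axis box [ 0.667  0.004 -0.745] y [ 0.002 -1.    -0.003]
shift now-axes /0.1m [ 0.015  0.001 -0.015] shift goal-axes [ 0.015  0.001 -0.014] turn /90deg [-0.002  0.002 -0.   ]
t 7.4 F [ 0.6 -0.2 -0.1] q [0.33 0.13 2.   0.82 0.51 0.39] w 0.0005
tip box [ 56.6  -1.8 161.3] z axis box [ 0.667  0.004 -0.745] y [ 0.002 -1.    -0.003]
shift now-axes /0.1m [-0.868  0.001 -0.278] shift goal-axes [-0.884  0.001  0.222] turn /90deg [-0.002 -0.354  0.   ]
```

View pics/s4.png

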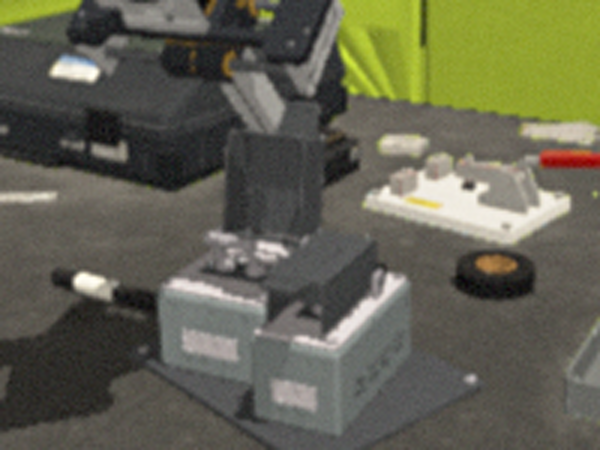

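The guard stands upright at about 1.5 rad and the lever is exposed. Backing off up the finger axis and tilting towards vertical.

Request:
step_arm --plan '[{"dx":0,"dy":0,"dz":-0.1,"rx":0,"ry":0,"rz":0,"claw":1},{"dx":0,"dy":0,"dz":-0.2,"rx":0,"ry":0,"rz":0,"claw":1},{"dx":-0.3,"dy":0,"dz":-0.3,"rx":0,"ry":0,"rz":0,"claw":1},{"dx":-0.4,"dy":0,"dz":-0.2,"rx":0,"ry":0,"rz":0,"claw":1},{"dx":-0.2,"dy":0,"dz":0,"rx":0,"ry":-0.08,"rz":0,"claw":1},{"dx":0,"dy":0,"dz":0,"rx":0,"ry":-0.08,"rz":0,"claw":1},{"dx":0,"dy":0,"dz":0,"rx":0,"ry":-0.08,"rz":0,"claw":1},{"dx":0,"dy":0,"dz":0,"rx":0,"ry":-0.08,"rz":0,"claw":1},{"dx":0,"dy":0,"dz":0,"rx":0,"ry":-0.034,"rz":0,"claw":1}]'

```text
time_s: 8.35
ee_pos: [0.4099, 0.2075, 0.1809]
eef_rot: [-3.141, -0.17, 0.888]
force: [0.4, -1.0, 0.7]
grip_width: 0.0005
grip_force: 0.0
```

```bash
python3 -c "
from h import *
to((-38,-2,120),10);to((-38,-2,80),10)
p=viewer.camera('side'); save('s5.png',cv2.resize(p['img'][150:300,220:420],None,fx=3,fy=3,interpolation=2))"
```

```text
t 8.35 F [ 0.4 -1.   0.7] q [0.34 0.06 1.92 0.1  1.02 0.97] w 0.0005
tip box [-72.6  -2.6 158.1] z axis box [ 0.17   0.001 -0.986] y [ 0.001 -1.    -0.001]
shift now-axes /0.1m [ 0.276 -0.005  0.434] shift goal-axes [ 0.274 -0.006  0.435] turn /90deg [-0.001  0.003  0.001]
t 8.35 F [ 0.4 -1.   0.7] q [0.34 0.06 1.92 0.1  1.02 0.97] w 0.0005
tip box [-72.6  -2.6 158.1] z axis box [ 0.17   0.001 -0.986] y [ 0.001 -1.    -0.001]
shift now-axes /0.1m [ 0.208 -0.005  0.829] shift goal-axes [ 0.205 -0.006  0.829] turn /90deg [-0.001  0.003  0.001]
```

View pics/s5.png

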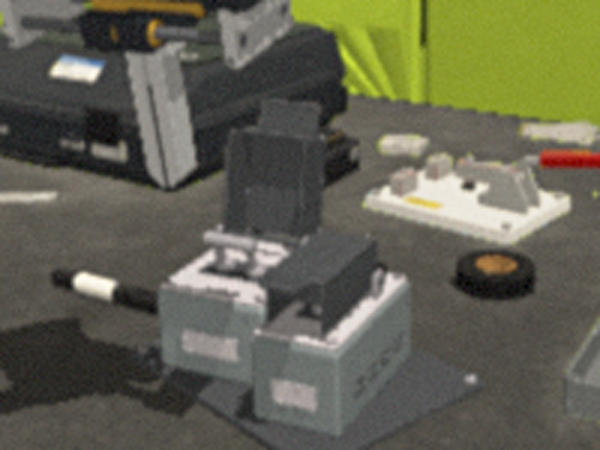

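The guard stays open on its own, with the lever bar at about px (230, 240). Descending in front of the bar, then pushing it.

Request:
step_arm --plan '[{"dx":0.1,"dy":0,"dz":0.3,"rx":0,"ry":0,"rz":0,"claw":1},{"dx":0.1,"dy":0,"dz":0.3,"rx":0,"ry":0,"rz":0,"claw":1},{"dx":0,"dy":0,"dz":0.22,"rx":0,"ry":0,"rz":0,"claw":1},{"dx":0.04,"dy":0,"dz":0.007,"rx":0,"ry":0,"rz":0,"claw":1},{"dx":0.04,"dy":0,"dz":0.007,"rx":0,"ry":0,"rz":0,"claw":1},{"dx":0.03,"dy":0,"dz":0.005,"rx":0,"ry":0,"rz":0,"claw":1},{"dx":0.03,"dy":0,"dz":0.005,"rx":0,"ry":0,"rz":0,"claw":1}]'

```text
time_s: 9.1
ee_pos: [0.4402, 0.2455, 0.1038]
eef_rot: [-3.14, -0.176, 0.888]
force: [0.2, -0.3, 0.0]
grip_width: 0.0009
grip_force: 0.0
```

Request:
step_arm --plan '[{"dx":0.03,"dy":0,"dz":0.005,"rx":0,"ry":0,"rz":0,"claw":1},{"dx":0.03,"dy":0,"dz":0.005,"rx":0,"ry":0,"rz":0,"claw":1},{"dx":0.03,"dy":0,"dz":0.005,"rx":0,"ry":0,"rz":0,"claw":1},{"dx":0.03,"dy":0,"dz":0.005,"rx":0,"ry":0,"rz":0,"claw":1},{"dx":0.03,"dy":0,"dz":0.005,"rx":0,"ry":0,"rz":0,"claw":1},{"dx":0.03,"dy":0,"dz":0.005,"rx":0,"ry":0,"rz":0,"claw":1}]'

```text
time_s: 9.7
ee_pos: [0.4514, 0.2598, 0.1027]
eef_rot: [-3.139, -0.175, 0.888]
force: [0.2, 0.4, 0.1]
grip_width: 0.0002
grip_force: 0.0
```

```bash
python3 -c "
from h import *
to((-8,-2,80),10)
p=viewer.camera('side'); save('s6.png',cv2.resize(p['img'][150:300,220:420],None,fx=3,fy=3,interpolation=2))"
```

```text
t 9.7 F [0.2 0.4 0.1] q [0.41 0.29 1.84 0.11 0.85 1.03] w 0.0002
tip box [-5.8 -1.7 79.9] z axis box [ 0.174  0.003 -0.985] y [ 0.002 -1.    -0.003]
shift now-axes /0.1m [-0.021  0.002 -0.005] shift goal-axes [-0.021  0.002 -0.005] turn /90deg [-0.002 -0.     0.001]
```

View pics/s6.png

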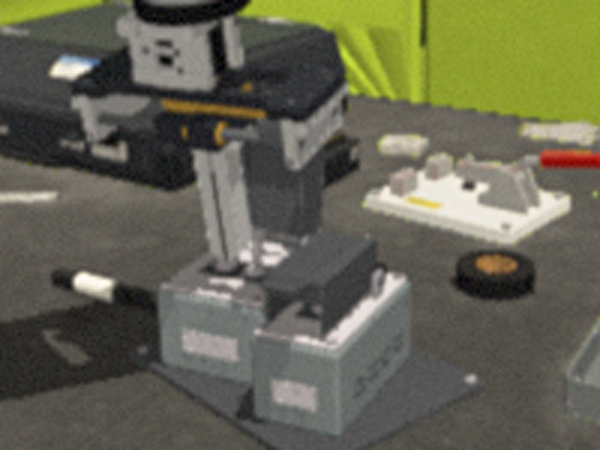

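Request:
step_arm --plan '[{"dx":-0.05,"dy":0,"dz":-0.05,"rx":0,"ry":0,"rz":0,"claw":1},{"dx":-0.05,"dy":0,"dz":-0.35,"rx":0,"ry":0,"rz":0,"claw":1},{"dx":0,"dy":0,"dz":-0.35,"rx":0,"ry":0,"rz":0,"claw":1},{"dx":0,"dy":0,"dz":-0.35,"rx":0,"ry":0,"rz":0,"claw":1},{"dx":0,"dy":0,"dz":-0.3,"rx":0,"ry":-0.056,"rz":0,"claw":1},{"dx":0,"dy":0,"dz":0,"rx":0,"ry":-0.055,"rz":0,"claw":1}]'

```text
time_s: 10.35
ee_pos: [0.4306, 0.2322, 0.2437]
eef_rot: [3.141, -0.003, 0.888]
force: [-0.4, -0.1, -0.7]
grip_width: 0.0008
grip_force: 0.0
```

```bash
python3 -c "
from h import *
to((115,-2,215),0)
p=viewer.camera('side'); a=cv2.resize(p['img'][200:270,265:365],(700,490),interpolation=2);save('s7.png',a)
w=cloud(p); w=(w-O)@B*1000
m=(abs(w[...,1])<22)&(abs(w[...,0])<24)&(w[...,2]>76)&(w[...,2]<104); q=w[m]; print(len(q),np.round(np.median(q,0),1), np.percentile(q[:,0],[10,50,90]))
m=(abs(w[...,1])<30)&(w[...,0]>30)&(w[...,2]>120)&(w[...,2]<180); q=w[m]; print(len(q), np.round(q[np.argmax(q[:,2])]))
"
```

```text
t 10.35 F [-0.4 -0.1 -0.7] q [0.42 0.14 1.66 0.   1.33 1.1 ] w 0.0008
tip box [-43.2  -3.  220.7] z axis box [ 0.003 -0.001 -1.   ] y [ 0.001 -1.     0.001]
shift now-axes /0.1m [ 1.583 -0.009  0.062] shift goal-axes [ 1.583 -0.01   0.057] turn /90deg [ 0.001 -0.002  0.001]
117 [10.4 -3.6 91.8] [ 6.53529294 10.35170813 14.3612922 ]
779 [717.  -4. 180.]
```

View pics/s7.png

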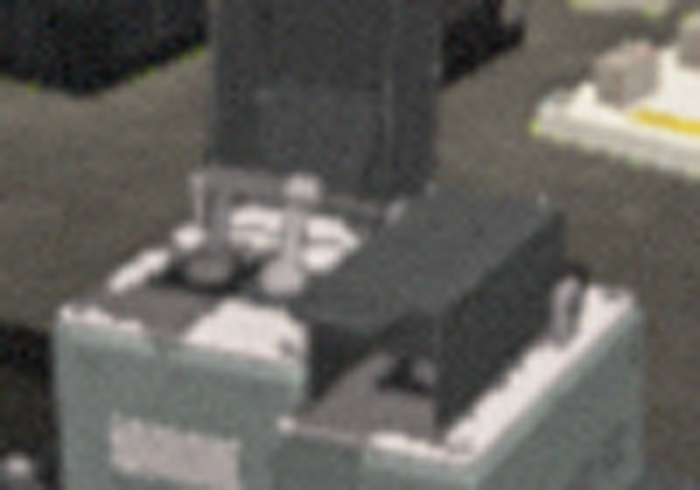

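The lever is on: its bar measures x = +10, z = 92 mm in the box frame, against an expected +12 and 91. Now over the top and down behind the guard.

Request:
step_arm --plan '[{"dx":0.32,"dy":0,"dz":0,"rx":0,"ry":0,"rz":0,"claw":1},{"dx":0.32,"dy":0,"dz":0,"rx":0,"ry":0,"rz":0,"claw":1},{"dx":0.32,"dy":0,"dz":0,"rx":0,"ry":0,"rz":0,"claw":1},{"dx":0.32,"dy":0,"dz":0,"rx":0,"ry":0,"rz":0,"claw":1},{"dx":0.32,"dy":0,"dz":0,"rx":0,"ry":0,"rz":0,"claw":1},{"dx":0,"dy":0,"dz":0,"rx":0,"ry":0,"rz":0,"claw":1},{"dx":0,"dy":0,"dz":0.3,"rx":0,"ry":0,"rz":0,"claw":1},{"dx":0,"dy":0,"dz":0.3,"rx":0,"ry":0,"rz":0,"claw":1},{"dx":0,"dy":0,"dz":0.15,"rx":0,"ry":0,"rz":0,"claw":1},{"dx":0,"dy":0,"dz":0,"rx":0,"ry":0,"rz":0,"claw":1}]'

```text
time_s: 11.4
ee_pos: [0.5297, 0.3562, 0.1619]
eef_rot: [-3.137, 0.003, 0.889]
force: [0.1, -0.2, -0.5]
grip_width: 0.0005
grip_force: 0.0
```

```bash
python3 -c "
from h import *
to((25,-2,145),0)
p=viewer.camera('side'); save('s8.png',cv2.resize(p['img'][120:300,220:420],None,fx=3,fy=3,interpolation=2))"
```

```text
t 11.4 F [ 0.1 -0.2 -0.5] q [0.53 0.55 1.31 0.   1.28 1.21] w 0.0005
tip box [115.4  -1.4 138.9] z axis box [-0.003  0.004 -1.   ] y [ 0.002 -1.    -0.004]
shift now-axes /0.1m [-0.904  0.003 -0.059] shift goal-axes [-0.904  0.005 -0.061] turn /90deg [-0.003  0.002  0.001]
```

View pics/s8.png

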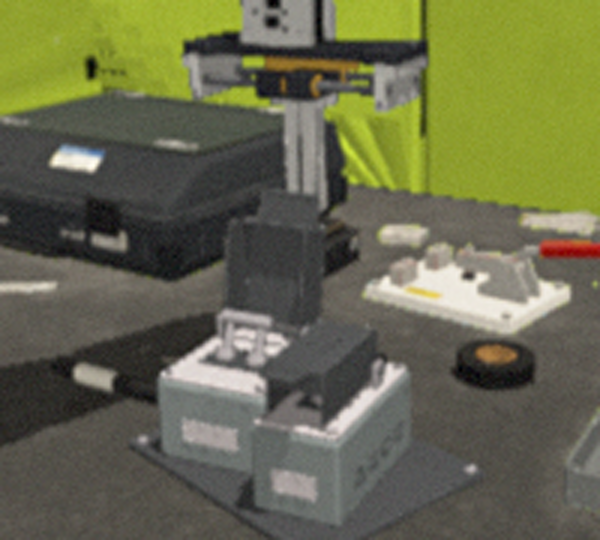

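The finger is behind the open guard, clear of everything. Pushing it forward.

Request:
step_arm --plan '[{"dx":-0.06,"dy":0,"dz":0,"rx":0,"ry":0,"rz":0,"claw":1},{"dx":-0.06,"dy":0,"dz":0,"rx":0,"ry":0,"rz":0,"claw":1},{"dx":-0.06,"dy":0,"dz":0,"rx":0,"ry":0,"rz":0,"claw":1},{"dx":-0.06,"dy":0,"dz":0,"rx":0,"ry":0,"rz":0,"claw":1},{"dx":-0.06,"dy":0,"dz":0,"rx":0,"ry":0,"rz":0,"claw":1},{"dx":-0.06,"dy":0,"dz":0,"rx":0,"ry":0,"rz":0,"claw":1},{"dx":-0.06,"dy":0,"dz":0,"rx":0,"ry":0,"rz":0,"claw":1},{"dx":-0.06,"dy":0,"dz":0,"rx":0,"ry":0,"rz":0,"claw":1},{"dx":-0.06,"dy":0,"dz":0,"rx":0,"ry":0,"rz":0,"claw":1}]'

```text
time_s: 12.35
ee_pos: [0.4963, 0.3147, 0.1638]
eef_rot: [-3.139, 0.0, 0.889]
force: [0.7, 0.4, 0.0]
grip_width: 0.0006
grip_force: 0.2
```

Request:
step_arm --plan '[{"dx":-0.05,"dy":0,"dz":0,"rx":0,"ry":0,"rz":0,"claw":1},{"dx":-0.05,"dy":0,"dz":0,"rx":0,"ry":0,"rz":0,"claw":1},{"dx":-0.05,"dy":0,"dz":0,"rx":0,"ry":0,"rz":0,"claw":1},{"dx":-0.05,"dy":0,"dz":0,"rx":0,"ry":0,"rz":0,"claw":1},{"dx":-0.05,"dy":0,"dz":0,"rx":0,"ry":0,"rz":0,"claw":1},{"dx":-0.05,"dy":0,"dz":0,"rx":0,"ry":0,"rz":0,"claw":1},{"dx":-0.05,"dy":0,"dz":0,"rx":0,"ry":0,"rz":0,"claw":1},{"dx":-0.04,"dy":0,"dz":0,"rx":0,"ry":0,"rz":0,"claw":1},{"dx":0,"dy":0,"dz":0,"rx":0,"ry":0,"rz":0,"claw":1},{"dx":0,"dy":0,"dz":0,"rx":0,"ry":0,"rz":0,"claw":1}]'

```text
time_s: 13.35
ee_pos: [0.472, 0.2848, 0.1638]
eef_rot: [-3.139, -0.0, 0.889]
force: [0.5, 0.6, 0.1]
grip_width: 0.0005
grip_force: 0.0
```

Request:
step_arm --plan '[{"dx":0,"dy":0,"dz":-0.2,"rx":0,"ry":0,"rz":0,"claw":1},{"dx":0,"dy":0,"dz":-0.3,"rx":0,"ry":0,"rz":0,"claw":1},{"dx":0,"dy":0,"dz":-0.3,"rx":0,"ry":0,"rz":0,"claw":1},{"dx":0,"dy":0,"dz":-0.2,"rx":0,"ry":0,"rz":0,"claw":1},{"dx":0,"dy":0,"dz":0,"rx":0,"ry":0,"rz":0,"claw":1}]'

```text
time_s: 13.85
ee_pos: [0.473, 0.2851, 0.2664]
eef_rot: [-3.141, -0.004, 0.889]
force: [-0.3, -0.2, -0.3]
grip_width: 0.0004
grip_force: 0.0
```

```bash
python3 -c "
from h import *
to((25,-2,145),0)
p=viewer.camera('side'); a=p['img'][150:300,220:420]
w=(cloud(p)-O)@B*1000
m=(abs(w[...,1])<28)&(w[...,0]>-38)&(w[...,0]<15)&(w[...,2]>80)&(w[...,2]<160); q=w[m]; print('roof',len(q),np.round(np.percentile(q[:,2],[10,50,90]),1))
p=viewer.camera('scene'); b=p['img'][120:320,220:400]
w=(cloud(p)-O)@B*1000
m=(abs(w[...,1])<24)&(w[...,0]>-65)&(w[...,0]<-45)&(w[...,2]>80)&(w[...,2]<160); q=w[m]; print('lip',len(q),np.round(np.percentile(q[:,2],[10,50,90]),1))
for t in ('check_stamp','marker','tape_roll'): print(t,[np.round(r['rect']) for r in viewer.recognise(t,p)[:1]])
c=np.zeros((400,800,3),np.uint8); c[:300,:400]=cv2.resize(a,(400,300)); c[:,400:760]=cv2.resize(b,(360,400)); save('c9.png',c)"
```

```text
t 13.85 F [-0.3 -0.2 -0.3] q [0.47 0.27 1.45 0.   1.41 1.16] w 0.0004
tip box [ 24.6  -2.5 243.4] z axis box [ 0.004  0.001 -1.   ] y [ 0.002 -1.    -0.001]
shift now-axes /0.1m [ 0.001 -0.004  0.984] shift goal-axes [ 0.005 -0.005  0.984] turn /90deg [-0.001 -0.003  0.001]
roof 251 [106.4 107.1 107.8]
lip 143 [105.8 107.5 109.4]
check_stamp [array([307., 231., 320., 253.])]
marker [array([343., 241., 367., 303.])]
tape_roll [array([234., 177., 264., 202.])]
```

View pics/c9.png

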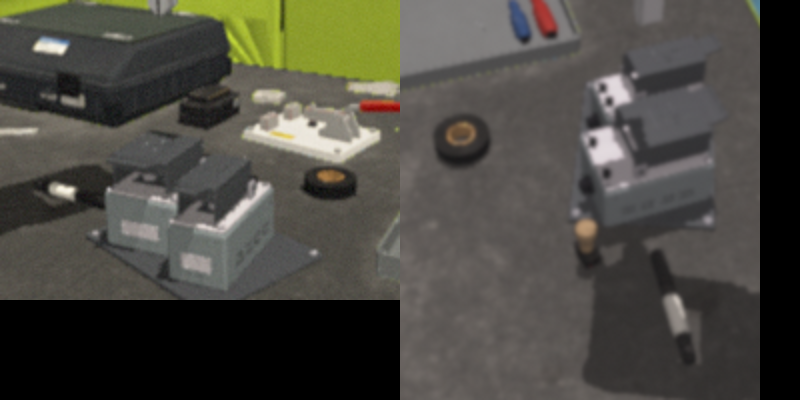

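The guard is fully shut: the roof is at 107 mm and the lip at 108 mm, their shut heights. The loose things have not moved and the robot is clear. Handing in.

```bash
python3 -c "
from station import hand_in
print(hand_in())"
```

```text
the job is handed in; nothing more can be done
None
```

The wide box's guard was swung open, the twin lever flipped on (measured before closing), and the guard dropped fully shut again; the narrower box stayed shut, the loose things did not move, and I handed the job in about 14 s into the 51 s limit.

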